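Close the bench holder on the spirit bottle

TASK

Clamp the small brown bottle in the bench holder: hold the release bar up, slide the carriage towards the bottle until the bottle is pushed home in the V-shaped jaw and the sprung pad is pressed about half way in, then let go so that the bar drops fully into the nearest notch. The bottle is glass, so never run the pad to the end of its spring, never force the carriage or the bar against the notch pins, and leave the cup and the tub beside the holder alone.

Things in the scene. Friction and masses are not known exactly. Their poses are not given: they have to be found in the camera images.
- holder: Fixed bench holder: aluminium plate 118 x 375 x 12 mm with two guide rails. Origin on the table; local y runs along the rails, +y is the closing direction (carriage to bottle to V-jaw). The plate spans y -210 to +165 mm. At the +y end a wooden 90 degree V-jaw, 60 mm high, is screwed fast anew each time; its place is not reported: a bottle home in it has its centre at local y = +65 to +95 mm.
- pin_ladder: Fixed row of 17 steel cross pins, 5 mm thick, 10 mm apart along the rails, centres 24 mm above the table, at holder-local y = -175, -165 ... -15 mm. The gaps between them are the notches. Origin same as the holder's.
- carriage: Grey block 112 x 62 x 34 mm, top at 64 mm, sliding on the rails along holder y (friction under 1 N; its origin goes from local y -140 to +12 mm). Origin at table height below the middle of the release bar; axes as the holder's. It carries the release bar and, on its +y side, the sprung pad.
- pad_rest (a point): Centre of the face of the sprung pad (46 mm wide, 40 mm high) when its spring is free: 75 mm ahead (+y) of the carriage's origin, 50 mm above the table; fixed to the carriage, it does not follow the pad. The pad can be pressed in 20 mm to a hard end; it pushes with 1.5 N at first plus 0.4 N for each mm (5.5 N half way, 9.5 N at the end).
- bar_grip (a point): Middle of the release bar's handle: a round bar 12 mm thick, 76 mm long, lying level across the rails (along holder x), 108 mm above the table when down, on an 8 mm rod at each end (34 mm from the middle), with 38 mm free beneath it. Pinch it from above, fingers on its -y and +y sides.
- release_bar (a joint): Height of the release bar above its lowest place, m, 0 to 0.016. A spring and its weight push it down with about 6 to 8 N. Its pawl (body pawl) is fully in a notch at 0 to 0.002, rests on a pin's top at about 0.006 (it may start or hang there when let go; then lift, shift 3 mm, let go), and clears the pins above 0.007.
- pawl: Steel blade 36 mm wide with a round lower edge 4 mm thick, fixed to the release bar 30 mm behind (-y of) the handle, that drops between the pins. Origin as the carriage's origin when the bar is down; it rises with the bar.
- spirit_bottle: Brown glass bottle with black cap, 62 mm diameter, 117 mm high, 0.2 kg or so, standing loose on the base plate (12 mm above the table) between the pad and the V-jaw. Origin at the middle of its underside, z up.
- white_cup: White plastic cup, 63 mm diameter, 65 mm high, standing on the table on the holder's near side. Not part of the job. Origin at the middle of its underside.
- yellow_tub: Yellow lidded tub, 66 mm diameter, 41 mm high, standing on the table on the holder's far side. Not part of the job. Origin at the middle of its underside.

How it is judged:
On the way, in this order (a step that is already met when the one before it is completed fails the run):
1. the release bar is lifted so that its pawl is clear of the pins (value of joint release_bar above 0.0078 m), for 0.1 s.
2. with the bar still held up, the pad presses on the bottle (value of joint release_bar above 0.007 m and contact force between spirit_bottle and carriage above 2.5 N), for 0.1 s.
At the end, for the whole second after the job is handed in: The release bar is down in a notch (within 3 mm of its lowest place); the bottle stands upright (within 0.06 rad) on the base plate, home in the V-jaw, pressed by the carriage's pad with 2 to 9 N (about 1 to 18 mm of its 20 mm of spring); bottle and carriage at rest (value of joint release_bar below 0.003 m and contact force between spirit_bottle and carriage between 2 and 9 N and angle between spirit_bottle's own z axis and vertical below 0.06 rad and height (world z) of spirit_bottle below 0.016 m and linear speed of each of spirit_bottle, carriage below 0.01 m/s and y of spirit_bottle in the frame of holder above 0.06 m); the robot touches nothing.
It fails at once if the pad presses the bottle with more than 14 N (spring run to its end) (contact force between spirit_bottle and carriage above 14 N).
It fails at once if carriage or bar is forced against the notch pins (more than 30 N between pawl and pins) (contact force between pawl and pin_ladder above 30 N).
It fails at once if the bottle is tipped (angle between spirit_bottle's own z axis and vertical above 0.3 rad).
It fails at once if the white cup is moved (distance of white_cup from where it was at the start of the episode above 0.02 m).
It fails at once if the yellow tub is moved (distance of yellow_tub from where it was at the start of the episode above 0.02 m).
It also fails if it takes over 54 s, if anything falls off the work surface, if the arm or the gripper's body presses on something with over 40 N, if the wrist force passes 120 N, or if a joint passes its speed limit or range.

ROBOT

A 7-joint arm with a two-finger parallel gripper is mounted at the origin on the work surface; the furniture and walls round the work are solid. World frame = base frame: x ahead of the robot, y to its left, z up, the work surface at z = 0. Lengths are in m, angles in rad, forces in N, time in s.
With the tool pointing down it reaches from about 0.425 to 0.925 m from the base axis. Payload 6.8 kg.
Tool frame: the origin (TCP) lies at the very end of the fingers, on their centre line; the grasp point (between the pads) lies 19 mm behind it; z points along the fingers, y is the line along which they close (so a half turn about z gives the same grasp; the last joint's range is limited). The gripper opens to 85 mm and grips with 20 to 120 N. Pads are 22 mm wide; open, the fingers measure 114 mm over their backs; the gripper's body (76 mm by 85 mm) begins 54 mm behind the grasp point. The pads swing forward as they close: fully open they stand 13 mm farther back than shut.
Start: joints at [-1.344, 0.477, 0.022, 1.555, -0.011, 1.109, -0.083], TCP at [0.222, 0.638, 0.231] pointing down, gripper open.
Joint ranges: [-2.96, 2.96], [-0.34, 2.1], [-1.41, 1.46], [0.24, 2.44], [-1.37, 4.51], [0.17, 1.92], [-2.96, 2.96]. Speed limits (rad/s): [2.39, 2.39, 3.14, 3.14, 3.14, 3.14, 3.14].

INTERFACE

Orientations are given as a rotation vector (axis times angle).
In Python, from bench import monitor, viewer, workorder gives the robot as it stands.
- The arm moves only by the shell command python3 -m pendant 'ROWS'. ROWS is JSON, a list of rows, each a list of 3 entries, a list of its own where there are three numbers: the opening, from 0 (shut) to 1 (fully open), then the shift along the world's x, y, z in cm, then the turn, a rotation vector about the world's x, y, z in rad. A call has 1 to 10 rows; each row is the pose to reach, as a shift and turn from the pose commanded when the call began; what a row does not reach only later rows make up. A row lasts 1/10 s, in which the tool goes at most 50 mm and 8.59 degrees, less where a joint would pass 70% of its speed; a pose out of reach is approached as far as the arm can. A call with a gripper value outside its range is refused whole. The fingers move at their own pace and stop on an object; the grip force is fixed at half the most. Time passes only in rows, so rows that repeat a pose let the fingers close. It gives the time, the measured TCP pose, the force, the opening and the grip force at its end, in the units of the state.
- monitor.sense(): the state, without advancing time (a new reading comes with each control period).
- viewer.camera(name): name is "scene" or "top"; returns a dict with "image" (384x512x3 uint8, red, green, blue), "fx", "fy", "cx", "cy" (pixels), "camera_from_world" (4x4, takes a point from world to camera coordinates). Camera axes: x right, y down, z forward; pixel columns grow to the right and rows downward; lengths in m; the calibration is good to about 2 mm. A picture is of the moment at which its call begins. There is no depth.
- workorder.hand_in(): hands the job in; it is judged then, once.
The state is a dict: "time_s": time; "joint_positions": joint angles; "qd": joint speeds; "tau": joint torques, N m; "tcp_pos": TCP position; "orientation": TCP orientation; "force": force on the tool from outside, world axes, zero at the start; "ft_torque": the same for the moment, N m; "width": opening from 0.0 (shut) to 1.0 (fully open); "finger_force": force on a finger pad.
Only numpy, scipy, OpenCV 4.12 (cv2) and the standard library are available. Lean on these libraries where they do the work, as an engineer would, in place of code of your own. Each camera call takes 0.05 s, during which the arm holds its last target. There are 200 camera calls.

## Working session

There is one attempt and no reset: what is moved stays moved. The work goes in short steps, Python scripts to look and compute and a shell command to move; the robot and the scene stay as the last step left them, time stands still between calls to the robot, and variables do not carry over. Pictures are saved under pics/ and viewed, at most 10 in all, crops included, and the job is handed in when it is done.

```bash
mkdir -p pics; ls; cat > h.py <<'E'
import cv2,numpy as np
from bench import monitor,viewer,workorder
def snap(n,f=None):
    c=viewer.camera(n)
    if f: cv2.imwrite('pics/'+f,cv2.cvtColor(c['image'],cv2.COLOR_RGB2BGR))
    return c
def ray(c,u,v):
    M=np.array(c['camera_from_world']);R=M[:3,:3];o=-R.T@M[:3,3]
    d=R.T@np.array([(u-c['cx'])/c['fx'],(v-c['cy'])/c['fy'],1]);return o,d/np.linalg.norm(d)
def plane(c,u,v,z):
    o,d=ray(c,u,v);return o+d*(z-o[2])/d[2]
def tri(c1,p1,c2,p2):
    A=np.zeros((3,3));b=np.zeros(3);rs=[ray(c1,*p1),ray(c2,*p2)]
    for o,d in rs:
        P=np.eye(3)-np.outer(d,d);A+=P;b+=P@o
    x=np.linalg.solve(A,b);return x,[np.linalg.norm((np.eye(3)-np.outer(d,d))@(x-o)) for o,d in rs]
def proj(c,p):
    q=np.array(c['camera_from_world'])@np.r_[p,1];return c['fx']*q[0]/q[2]+c['cx'],c['fy']*q[1]/q[2]+c['cy']
E
python3 - <<'E'
from h import *
for n in('scene','top'):
    c=snap(n,n+'0.png');print(n,c['fx'],c['cx'],c['cy'],ray(c,256,192))
s=monitor.sense();print(s)
E
```

```text
pics
scene 449.2722437780501 253.6375711455766 196.3327013112351 (array([ 0.08783418, -0.5094747 ,  0.70097531]), array([ 0.45903119,  0.58742877, -0.66649666]))
top 477.64801856131254 261.90460847818974 203.36012244166272 (array([0.46375764, 0.0306665 , 1.00436749]), array([ 0.04225952, -0.003779  , -0.99909952]))
{'time_s': 0.1, 'joint_positions': array([-1.34409745,  0.47773567,  0.02238763,  1.55636473, -0.0115179 ,
        1.10932287, -0.08307947]), 'qd': array([ 0.00058257, -0.00232027, -0.00063697, -0.00197095, -0.00196608,
        0.0004637 , -0.0007329 ]), 'tau': array([ 4.58795126e-03, -5.97761893e+01,  1.61418289e+00, -2.81953847e+01,
        1.29456495e-02,  4.95319575e-03, -2.92980339e-06]), 'tcp_pos': array([0.22164384, 0.63699115, 0.23040647]), 'orientation': array([-5.23433696e-01, -3.09752156e+00,  2.66203790e-03]), 'force': array([-0.26623431, -0.08181076, -0.18407466]), 'ft_torque': array([-0.04519272, -0.03909658, -0.02880059]), 'finger_force': 0.0, 'width': 1.00064713133353}
```

View pics/scene0.png

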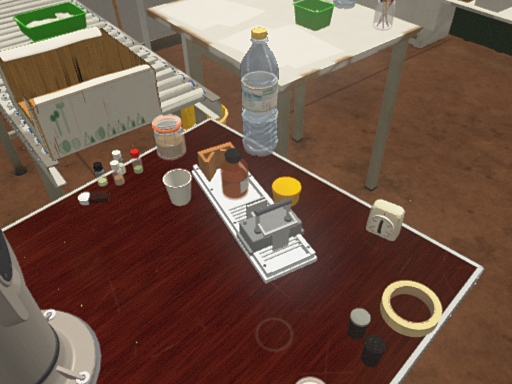

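View pics/top0.png

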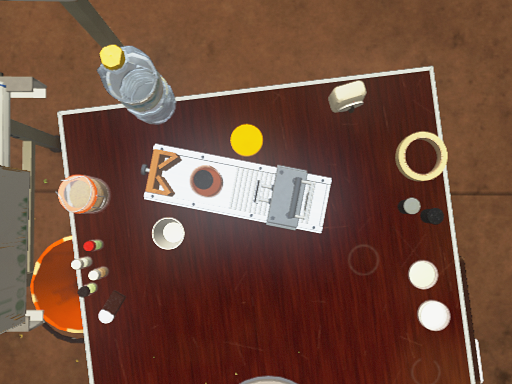

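The scene view shows the holder with its carriage and bar at about (270,215), the bottle at (235,175) and the V-jaw at (215,153). In the top view the bar is at about (294,198), the bottle cap at (206,180) and the V-jaw at (160,172). Next I'll look at enlarged crops for exact pixels.

```bash
python3 - <<'E'
import cv2,numpy as np
t=cv2.imread('pics/top0.png')[135:245,135:345]; s=cv2.imread('pics/scene0.png')[135:285,185:325]
cv2.imwrite('pics/tc.png',cv2.resize(t,None,fx=3.8,fy=3.8,interpolation=cv2.INTER_CUBIC))
cv2.imwrite('pics/sc.png',cv2.resize(s,None,fx=4,fy=4,interpolation=cv2.INTER_CUBIC))
E
```

```text
(no output)
```

View pics/tc.png

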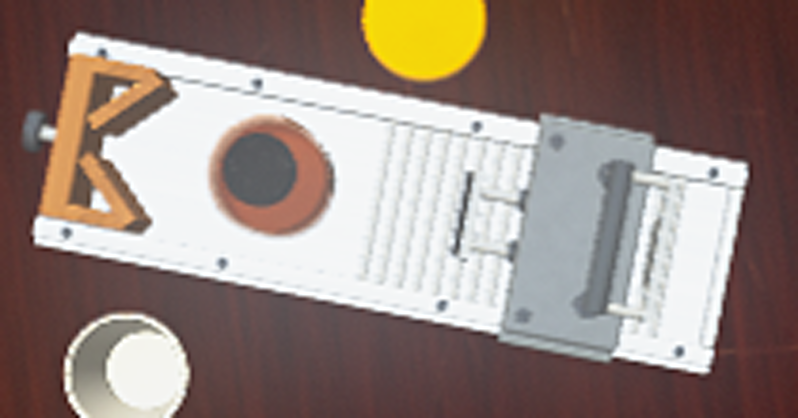

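View pics/sc.png

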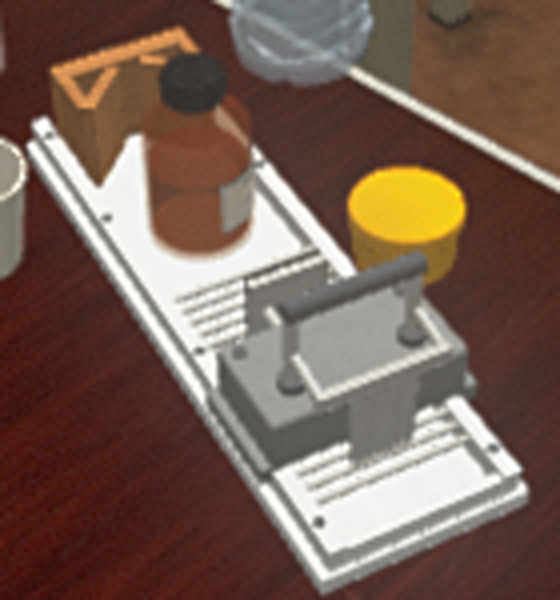

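The crops show the bar's handle ends at about (622,165)/(597,308) in the top crop and (278,314)/(420,265) in the scene crop. The plate corners in the top crop are (77,35), (747,163), (710,372) and (33,243), and the pad edge is at (463,215).

```bash
cat > m.py <<'E'
from h import *
T=snap('top');S=snap('scene')
t=lambda u,v:((u+.5)/3.8-.5+135,(v+.5)/3.8-.5+135)
s=lambda u,v:((u+.5)/4-.5+185,(v+.5)/4-.5+135)
np.set_printoptions(precision=4,suppress=True)
A,e1=tri(T,t(622,165),S,s(420,265));B,e2=tri(T,t(597,308),S,s(278,314))
print('bar',A,B,(A+B)/2,e1,e2,np.linalg.norm(A-B))
C=[plane(T,*t(*p),.012) for p in[(77,35),(747,163),(710,372),(33,243)]]
for p in C:print(p)
d=(C[0]+C[3]-C[1]-C[2])/2;L=np.hypot(*d[:2]);d/=L
o=(C[1]+C[2])/2+d*.210;x=np.array([d[1],-d[0],0])
print('L',L,'W',np.linalg.norm(C[0]-C[3]),np.linalg.norm(C[1]-C[2]),'d',d,'ang',np.arctan2(d[1],d[0]),'origin',o)
def loc(p):q=p-o;return np.array([q@x,q@d,p[2]])
print('bar mid local',loc((A+B)/2),loc(plane(T,*t(609,237),.114)))
cap=plane(T,*t(259,171),.129);print('cap',cap,loc(cap))
cap2,e=tri(T,t(259,171),S,s(194,68));print('cap tri',cap2,e,loc(cap2))
# jaw: inner faces at top z .06 : tips & apex
for p in[(172,78),(92,125),(82,155),(125,230),(80,57),(40,212)]:print('jaw',loc(plane(T,*t(*p),.06)))
for p in[(463,215)]:print('pad',loc(plane(T,*t(*p),.07)))
E
python3 m.py
```

```text
bar [ 0.5279 -0.0515  0.112 ] [ 0.4551 -0.0378  0.1141] [ 0.4915 -0.0447  0.113 ] [np.float64(0.00041862856558212144), np.float64(0.00041862856558238533)] [np.float64(0.003123455739883574), np.float64(0.0031234557398835856)] 0.07404904625450928
[0.6043 0.2374 0.012 ]
[ 0.537  -0.1297  0.012 ]
[ 0.4223 -0.1098  0.012 ]
[0.4905 0.2601 0.012 ]
L 0.37466173078290954 W 0.11603919735800933 0.1164068729527419 d [0.1808 0.9835 0.    ] ang 1.3889763114529008 origin [0.5176 0.0868 0.012 ]
bar mid local [-0.0019 -0.134   0.113 ] [-0.0007 -0.1345  0.114 ]
cap [0.5228 0.1249 0.129 ] [-0.0018  0.0385  0.129 ]
cap tri [0.523  0.1245 0.1305] [np.float64(0.0003971858343069866), np.float64(0.0003971858343068232)] [-0.0015  0.0381  0.1305]
jaw [0.0404 0.1001 0.06  ]
jaw [0.0086 0.1361 0.06  ]
jaw [-0.0077  0.1383  0.06  ]
jaw [-0.0417  0.109   0.06  ]
jaw [0.0422 0.149  0.06  ]
jaw [-0.0408  0.1539  0.06  ]
pad [-0.0016 -0.0619  0.07  ]
```

The fit is good: plate length 375 mm, width 116 mm. The bar is at (0.4915, -0.0447), with its direction 8.8° from the present tool direction. I'll go above the bar.

```bash
python3 -m pendant '[[1,[2,-5,0],[0,0,0.02]],[0.7,[4,-9.5,0],[0,0,0.05]],[0.7,[5.7,-14,0],[0,0,0.08]],[0.7,[7.4,-18.5,0],[0,0,0.1]],[0.7,[9.1,-23,0],[0,0,0.12]],[0.7,[10.8,-27.5,0],[0,0,0.15]],[0.7,[12.5,-32,0],[0,0,0.153]],[0.7,[14.2,-36.5,0],[0,0,0.153]],[0.7,[16,-41,0],[0,0,0.153]],[0.7,[17.7,-45.5,0],[0,0,0.153]]]'
```

```text
time_s: 1.2
tcp_pos: [0.3992, 0.1806, 0.2315]
orientation: [0.285, 3.128, 0.001]
force: [0.5, 0.8, -0.9]
width: 0.7
finger_force: 0.0
```

```bash
python3 -m pendant '[[0.7,[1.8,-4.5,0],[0,0,0]],[0.7,[3.6,-9,0],[0,0,0]],[0.7,[5.4,-13.5,0],[0,0,0]],[0.7,[7.2,-18,-2],[0,0,0]],[0.7,[8.5,-21,-4],[0,0,0]],[0.7,[9.25,-22.8,-7.1],[0,0,0]],[0.7,[9.25,-22.8,-7.1],[0,0,0]],[0.7,[9.25,-22.8,-7.1],[0,0,0]]]'; python3 - <<'E'
from h import *
s=monitor.sense();print(s['tcp_pos'],s['orientation'],s['force'],s['time_s'])
c=snap('scene');d=snap('top')
a=cv2.resize(c['image'][100:290,190:340],(600,760))[:600];b=cv2.resize(d['image'][120:250,230:350],(0,0),fx=4,fy=4)
cv2.imwrite('pics/n1.png',a[:,:,::-1][:600])
E
```

```text
time_s: 2.0
tcp_pos: [0.4908, -0.0454, 0.16]
orientation: [-0.286, -3.127, 0.0]
force: [-0.1, 0.4, 0.9]
width: 0.701
finger_force: 0.0
[ 0.49076432 -0.0453923   0.16003865] [-2.86437707e-01 -3.12671808e+00  4.99494260e-04] [-0.06252304  0.42546746  0.88009606] 2.0
```

```bash
python3 -m pendant '[[0.4,[0.05,0.05,0],[0,0,0]],[0.4,[0.05,0.05,-1.5],[0,0,0]],[0.4,[0.05,0.05,-3],[0,0,0]],[0.4,[0.05,0.05,-4.5],[0,0,0]],[0.4,[0.05,0.05,-5.5],[0,0,0]],[0.4,[0.05,0.05,-6.2],[0,0,0]],[0.4,[0.05,0.05,-6.6],[0,0,0]],[0.4,[0.05,0.05,-6.6],[0,0,0]]]'; python3 - <<'E'
from h import *
c=snap('scene');d=snap('top')
a=cv2.resize(c['image'][150:290,200:320],(0,0),fx=4,fy=4);b=cv2.resize(d['image'][140:280,250:330],(0,0),fx=4,fy=4)
cv2.imwrite('pics/n2.png',np.hstack([a,b])[:600,:800,::-1])
E
```

```text
time_s: 2.9
tcp_pos: [0.4918, -0.0448, 0.0943]
orientation: [-0.285, -3.129, -0.0]
force: [0.3, 0.0, -0.1]
width: 0.396
finger_force: 0.0
```

View pics/n2.png

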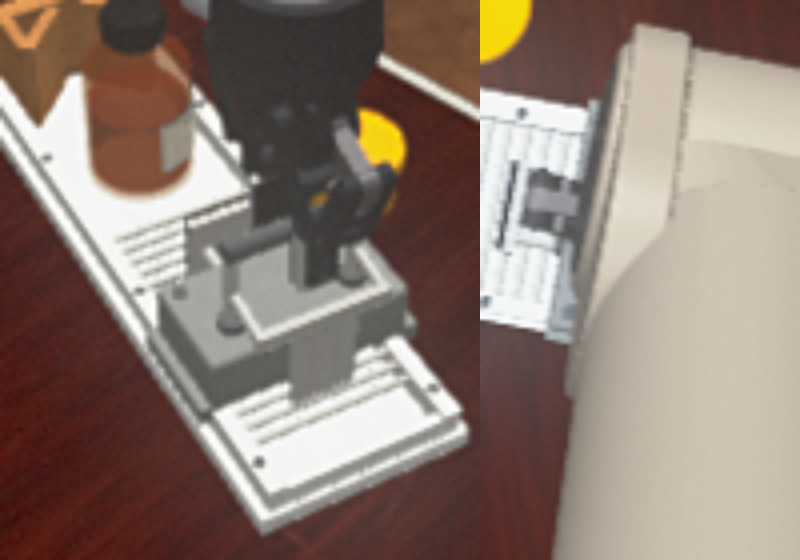

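The fingers stand either side of the bar (left panel, about (320,240)), with no contact. I'll close gently in steps.

```bash
python3 -m pendant '[[0.3,[0,0,0],[0,0,0]],[0.22,[0,0,0],[0,0,0]],[0.18,[0,0,0],[0,0,0]],[0.16,[0,0,0],[0,0,0]],[0.15,[0,0,0],[0,0,0]]]';python3 -m pendant '[[0.1,[0,0,0],[0,0,0]],[0,[0,0,0],[0,0,0]],[0,[0,0,0],[0,0,0]]]'
```

```text
time_s: 3.5
tcp_pos: [0.4918, -0.0449, 0.0943]
orientation: [0.285, 3.129, 0.0]
force: [-0.4, 0.5, 0.4]
width: 0.147
finger_force: 0.0
time_s: 3.8
tcp_pos: [0.4919, -0.0449, 0.0944]
orientation: [0.285, 3.128, 0.0]
force: [-1.6, 0.5, 3.9]
width: 0.117
finger_force: 58.4
```

Gripped at 58 N with low side force. I'll lift in stages.

```bash
python3 -m pendant '[[0,[0,0,0.2],[0,0,0]],[0,[0,0,0.4],[0,0,0]],[0,[0,0,0.4],[0,0,0]]]'; python3 -m pendant '[[0,[0,0,0.2],[0,0,0]],[0,[0,0,0.4],[0,0,0]],[0,[0,0,0.4],[0,0,0]]]'; python3 - <<'E'
from h import *
c=snap('scene')
a=cv2.resize(c['image'][180:290,210:310],(0,0),fx=5,fy=5)
cv2.imwrite('pics/n3.png',a[:,:,::-1])
E
```

```text
time_s: 4.1
tcp_pos: [0.4917, -0.045, 0.0981]
orientation: [-0.285, -3.128, 0.0]
force: [2.0, 0.9, -6.6]
width: 0.115
finger_force: 58.3
time_s: 4.4
tcp_pos: [0.4917, -0.045, 0.1024]
orientation: [-0.285, -3.129, 0.0]
force: [2.1, -1.2, -8.7]
width: 0.116
finger_force: 58.3
```

View pics/n3.png

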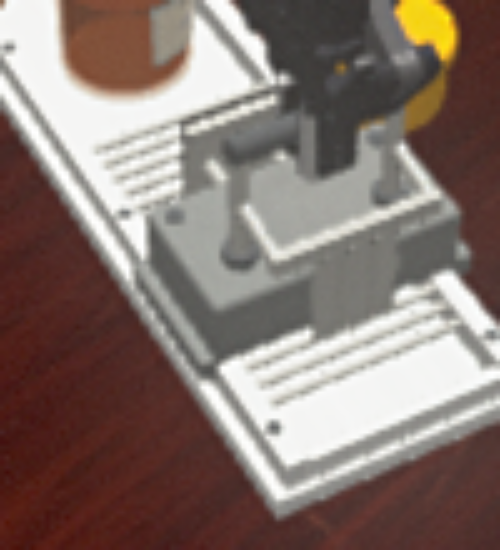

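The bar is clearly raised above the carriage, with the handle's left end at crop (232,150). One small further lift will tell by force whether it started on a pin.

```bash
python3 -m pendant '[[0,[0,0,0.1],[0,0,0]],[0,[0,0,0.1],[0,0,0]]]'; python3 - <<'E'
from h import *
S=snap('scene')
o=np.array([.5176,.0868,0]);d=np.array([.1808,.9835,0]);x=np.array([d[1],-d[0],0])
for z in(.108,.114,.118,.122,.124):
    p=o+x*-.038+d*-.134;p[2]=z;u,v=proj(S,p);print(z,(u-210)*5,(v-180)*5)
E
```

```text
time_s: 4.65
tcp_pos: [0.4917, -0.045, 0.1033]
orientation: [-0.285, -3.128, -0.0]
force: [2.7, 0.6, -7.7]
width: 0.12
finger_force: 58.3
0.108 231.50537611357862 175.95375211701153
0.114 231.32127685146372 164.51558173126926
0.118 231.19755362586744 156.82860179019698
0.122 231.0730291130801 149.09183751368104
0.124 231.01046393746856 145.20463486746976
```

The height is about 0.122 m, a rise of about 14 mm, so it started on a pin top and is now clear. I'll slide it to just short of the bottle.

```bash
python3 -m pendant '[[0,[0.09,0.5,-0.1],[0,0,0]],[0,[0.27,1.5,-0.1],[0,0,0]],[0,[0.45,2.5,-0.1],[0,0,0]],[0,[0.63,3.45,-0.1],[0,0,0]],[0,[0.81,4.4,-0.1],[0,0,0]],[0,[0.95,5.2,-0.1],[0,0,0]],[0,[1.05,5.7,-0.1],[0,0,0]],[0,[1.1,6,-0.1],[0,0,0]],[0,[1.1,6,-0.1],[0,0,0]]]'; python3 - <<'E'
from h import *
c=snap('scene')
a=cv2.resize(c['image'][125:285,185:305],(0,0),fx=3.7,fy=3.7)
cv2.imwrite('pics/n4.png',a[:,:,::-1])
E
```

```text
time_s: 5.6
tcp_pos: [0.5031, 0.0158, 0.1024]
orientation: [0.284, 3.128, 0.001]
force: [4.0, 0.1, -7.6]
width: 0.116
finger_force: 58.4
```

View pics/n4.png

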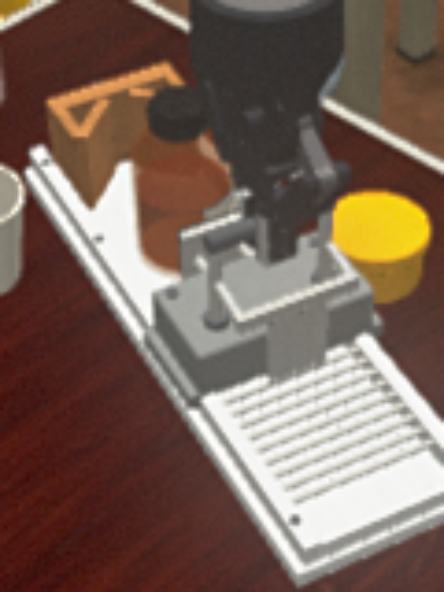

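The carriage follows freely, with the pad at crop (205,235) just behind the bottle. I'll push on slowly.

```bash
python3 -m pendant '[[0,[0.08,0.3,0],[0,0,0]],[0,[0.13,0.6,0],[0,0,0]],[0,[0.2,0.9,0],[0,0,0]],[0,[0.26,1.2,0],[0,0,0]],[0,[0.31,1.5,0],[0,0,0]],[0,[0.37,1.8,0],[0,0,0]],[0,[0.42,2.1,0],[0,0,0]],[0,[0.48,2.4,0],[0,0,0]],[0,[0.53,2.7,0],[0,0,0]],[0,[0.53,2.7,0],[0,0,0]]]'; python3 -m pendant '[[0,[0.03,0.2,0],[0,0,0]],[0,[0.08,0.4,0],[0,0,0]],[0,[0.11,0.6,0],[0,0,0]],[0,[0.11,0.6,0],[0,0,0]]]'
```

```text
time_s: 6.65
tcp_pos: [0.5082, 0.0428, 0.1023]
orientation: [0.284, 3.129, 0.001]
force: [2.1, -0.9, -7.9]
width: 0.12
finger_force: 58.5
time_s: 7.05
tcp_pos: [0.5093, 0.0485, 0.1023]
orientation: [0.285, 3.129, 0.0]
force: [3.3, -0.4, -8.1]
width: 0.121
finger_force: 58.5
```

```bash
python3 -m pendant '[[0,[0.04,0.2,0],[0,0,0]],[0,[0.09,0.5,0],[0,0,0]],[0,[0.09,0.5,0],[0,0,0]]]'; python3 -m pendant '[[0,[0.04,0.2,0],[0,0,0]],[0,[0.09,0.5,0],[0,0,0]],[0,[0.09,0.5,0],[0,0,0]]]'; python3 - <<'E'
from h import *
f=[]
for _ in range(4):
    c=snap('top');f.append(monitor.sense()['force'])
print(np.mean(f,0))
s=snap('scene')
a=cv2.resize(s['image'][125:245,185:305],(0,0),fx=3.5,fy=3.5);b=cv2.resize(c['image'][135:245,135:240],(0,0),fx=3.6,fy=420/110)
cv2.imwrite('pics/n5.png',np.hstack([a,b])[:,:,::-1])
E
```

```text
time_s: 7.35
tcp_pos: [0.5103, 0.0537, 0.1023]
orientation: [0.284, 3.129, 0.001]
force: [3.4, -1.8, -7.2]
width: 0.119
finger_force: 58.5
time_s: 7.65
tcp_pos: [0.5112, 0.0587, 0.1024]
orientation: [0.284, 3.128, 0.001]
force: [4.0, -0.5, -8.2]
width: 0.111
finger_force: 58.5
[ 3.58989602 -0.7616224  -7.6811734 ]
```

View pics/n5.png

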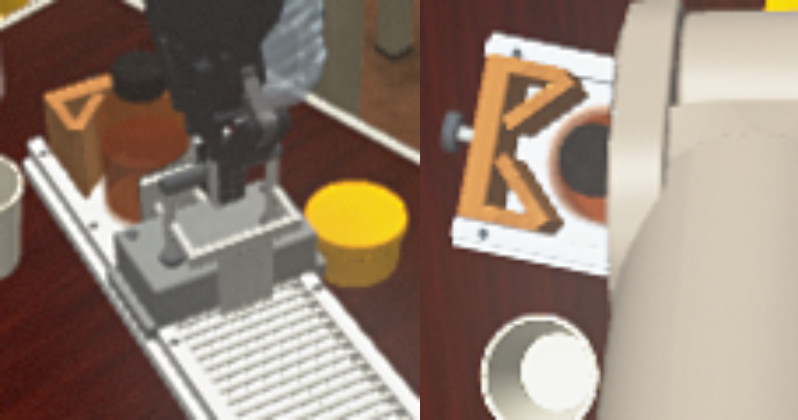

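The bottle stands upright ahead of the pad and is not yet in the V (right panel: bottle about (595,165), V apex about (500,145)). I'll continue in small pushes and watch the force.

```bash
cat > f.py <<'E'
from h import *
f=[]
for _ in range(4): snap('top');f.append(monitor.sense()['force'])
p=monitor.sense()['tcp_pos'];d=np.array([.1808,.9835,0]);print('F',np.round(np.mean(f,0),2),'Fd',np.mean(f,0)@d,'y',(p-[.5176,.0868,0])@d*1e3,'t',monitor.sense()['time_s'])
E
python3 -m pendant '[[0,[0.06,0.3,0],[0,0,0]],[0,[0.11,0.6,0],[0,0,0]],[0,[0.16,0.9,0],[0,0,0]],[0,[0.16,0.9,0],[0,0,0]]]';python3 f.py; python3 -m pendant '[[0,[0.04,0.2,0],[0,0,0]],[0,[0.07,0.4,0],[0,0,0]],[0,[0.07,0.4,0],[0,0,0]]]';python3 f.py
```

```text
time_s: 8.3
tcp_pos: [0.5128, 0.0673, 0.1023]
orientation: [0.285, 3.128, -0.0]
force: [4.9, -1.7, -7.6]
width: 0.118
finger_force: 58.5
F [ 4.77 -0.44 -7.96] Fd 0.42589073366503194 y -20.11891259725219 t 8.5
time_s: 8.8
tcp_pos: [0.5135, 0.0708, 0.1023]
orientation: [0.286, 3.128, -0.0]
force: [5.5, -1.2, -8.0]
width: 0.122
finger_force: 58.5
F [ 4.76 -1.81 -8.08] Fd -0.9179025944036653 y -16.4607989434498 t 9.0
```

```bash
python3 -m pendant '[[0,[0.06,0.15,0],[0,0,0]],[0,[0.1,0.3,0],[0,0,0]],[0,[0.1,0.3,0],[0,0,0]]]';python3 f.py; python3 -m pendant '[[0,[0.03,0.15,0],[0,0,0]],[0,[0.06,0.3,0],[0,0,0]],[0,[0.06,0.3,0],[0,0,0]]]';python3 f.py
```

```text
time_s: 9.3
tcp_pos: [0.5141, 0.0739, 0.1022]
orientation: [-0.285, -3.128, 0.0]
force: [4.3, -3.0, -8.2]
width: 0.117
finger_force: 58.5
F [ 3.59 -2.35 -8.07] Fd -1.6642837741988943 y -13.317556113648305 t 9.5
time_s: 9.8
tcp_pos: [0.5147, 0.077, 0.1022]
orientation: [-0.285, -3.128, 0.0]
force: [3.0, -3.4, -7.8]
width: 0.118
finger_force: 58.5
F [ 2.54 -3.42 -7.68] Fd -2.9051895172274236 y -10.174691961538894 t 10.0
```

The spring is being compressed: about 0.4 N/mm, with the home position at about y = -16.7 mm. So the notch at y = -10 gives about 4 N, and the one at 0 about 8 N. I'll push 3 mm further to confirm contact, then come back to -10 and lower the bar while holding it.

```bash
python3 -m pendant '[[0,[0.03,0.15,0],[0,0,0]],[0,[0.05,0.3,0],[0,0,0]],[0,[0.05,0.3,0],[0,0,0]]]';python3 f.py; python3 -m pendant '[[0,[-0.03,-0.15,0],[0,0,0]],[0,[-0.05,-0.28,0],[0,0,0]],[0,[-0.05,-0.28,-0.2],[0,0,0]],[0,[-0.05,-0.28,-0.5],[0,0,0]],[0,[-0.05,-0.28,-0.5],[0,0,0]]]';python3 f.py
```

```text
time_s: 10.3
tcp_pos: [0.5152, 0.0798, 0.1022]
orientation: [-0.285, -3.128, 0.001]
force: [3.0, -4.1, -8.9]
width: 0.119
finger_force: 58.5
F [ 2.28 -4.59 -7.55] Fd -4.105453912456418 y -7.345352202347996 t 10.5
time_s: 11.0
tcp_pos: [0.5147, 0.0771, 0.0969]
orientation: [-0.285, -3.128, 0.0]
force: [2.4, -3.7, -7.1]
width: 0.117
finger_force: 58.6
F [ 2.47 -3.68 -7.27] Fd -3.1771730087688206 y -10.019603780100526 t 11.2
```

```bash
python3 -m pendant '[[0,[0,0,-0.15],[0,0,0]],[0,[0,0,-0.3],[0,0,0]],[0,[0,0,-0.3],[0,0,0]]]';python3 f.py;  python3 -m pendant '[[0,[0,0,-0.1],[0,0,0]],[0,[0,0,-0.1],[0,0,0]]]';python3 f.py
```

```text
time_s: 11.5
tcp_pos: [0.5148, 0.0772, 0.0941]
orientation: [-0.285, -3.128, 0.0]
force: [0.8, -4.1, -6.4]
width: 0.115
finger_force: 58.6
F [ 1.61 -3.96 -7.04] Fd -3.60455394764952 y -9.932810443780411 t 11.7
time_s: 11.9
tcp_pos: [0.5148, 0.0772, 0.0932]
orientation: [-0.285, -3.129, 0.0]
force: [1.0, -3.5, -6.9]
width: 0.118
finger_force: 58.7
F [ 1.28 -3.94 -6.94] Fd -3.640693984744618 y -9.858823368670173 t 12.1
```

Already below the pin-top height without resistance, so it's entering the notch.

```bash
python3 -m pendant '[[0,[0,0,-0.1],[0,0,0]],[0,[0,0,-0.15],[0,0,0]],[0,[0,0,-0.15],[0,0,0]]]';python3 f.py;  python3 -m pendant '[[0,[0,0,-0.1],[0,0,0]],[0,[0,0,-0.15],[0,0,0]],[0,[0,0,-0.15],[0,0,0]]]';python3 f.py
```

```text
time_s: 12.4
tcp_pos: [0.5148, 0.0773, 0.0917]
orientation: [-0.285, -3.128, -0.0]
force: [1.6, -4.5, -6.5]
width: 0.114
finger_force: 58.7
F [ 0.62 -3.99 -6.27] Fd -3.8067748744749474 y -9.876262283610606 t 12.6
time_s: 12.9
tcp_pos: [0.5148, 0.0774, 0.0902]
orientation: [-0.285, -3.129, -0.0]
force: [0.4, -3.6, -6.0]
width: 0.115
finger_force: 58.7
F [ 0.13 -3.15 -6.59] Fd -3.070796860934101 y -9.776801531801269 t 13.1
```

The bar is now about 2 mm above its bottom, inside the notch. Releasing.

```bash
python3 -m pendant '[[0.2,[0,0,0],[0,0,0]],[0.3,[0,0,0],[0,0,0]],[0.45,[0,0,0],[0,0,0]],[0.45,[0,0,0],[0,0,0]],[0.45,[0,0,2],[0,0,0]],[0.45,[0,0,5],[0,0,0]],[0.45,[0,0,9],[0,0,0]],[0.45,[0,-4,12],[0,0,0]],[0.45,[0,-9,14],[0,0,0]],[0.45,[0,-14,14],[0,0,0]]]'; python3 -m pendant '[[0.45,[0,-5,0],[0,0,0]],[0.45,[0,-10,0],[0,0,0]],[0.45,[0,-14,0],[0,0,0]],[0.45,[0,-14,0],[0,0,0]]]';python3 - <<'E'
from h import *
s=snap('scene');c=snap('top')
a=cv2.resize(s['image'][130:250,185:305],(0,0),fx=3.5,fy=3.5);b=cv2.resize(c['image'][135:245,135:240],(0,0),fx=3.6,fy=420/110)
cv2.imwrite('pics/n6.png',np.hstack([a,b])[:,:,::-1])
E
```

```text
time_s: 14.1
tcp_pos: [0.5168, -0.0597, 0.2334]
orientation: [0.28, 3.123, 0.003]
force: [0.6, -0.3, 0.3]
width: 0.451
finger_force: 0.0
time_s: 14.5
tcp_pos: [0.5135, -0.206, 0.231]
orientation: [0.3, 3.126, -0.005]
force: [-0.5, 1.1, -0.6]
width: 0.453
finger_force: 0.0
```

View pics/n6.png

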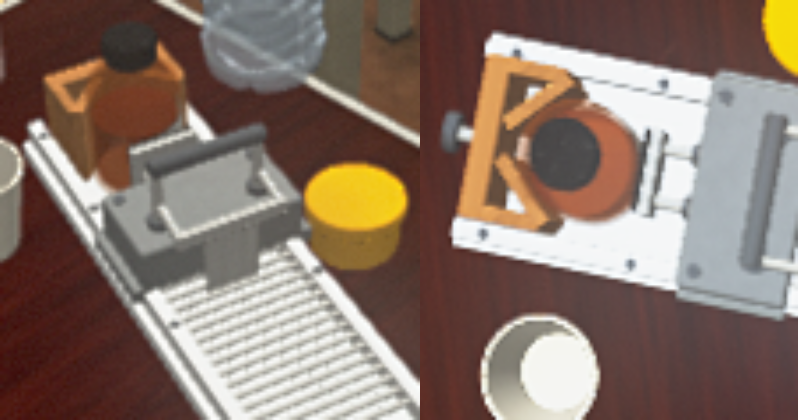

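The bottle sits in the V (cap about (567,152) in the right panel), with the pad against it and the bar low over the carriage. A quick numeric check follows.

```bash
python3 - <<'E'
from h import *
T=snap('top');S=snap('scene')
o=np.array([.5176,.0868,0]);d=np.array([.1808,.9835,0]);x=np.array([d[1],-d[0],0])
t=lambda u,v:(135+(u-420)/3.6,135+v/3.818); s=lambda u,v:(185+u/3.5,130+v/3.5)
for n,p,q in(('barfar',(775,115),(264,131)),('barnear',(752,268),(150,170)),('cap',(566,153),(130,42))):
    P,e=tri(T,t(*p),S,s(*q));print(n,P,e[0],(P-o)@x,(P-o)@d)
for yy in(-.01,):
  for z in(.108,.114): 
    for k in(-.038,.038):
      P=o+x*k+d*yy;P[2]=z;u,v=proj(S,P);print(z,k,(u-185)*3.5,(v-130)*3.5)
m=monitor.sense();print(m['tcp_pos'],m['qd'].round(3))
E
```

```text
barfar [0.55243576 0.0693917  0.10678966] 0.0005174931410035805 0.03740838728758805 -0.010822762614224646
barnear [0.47658834 0.08096638 0.10914455] 6.390934188982472e-05 -0.03928024683855077 -0.013152271069961415
cap [0.531032   0.17570569 0.12369634] 0.00017083757979792678 -0.0028637772819970677 0.08986725613147642
0.108 -0.038 149.65054585204166 167.78736142705577
0.108 0.038 263.3392835820081 128.4514307627651
0.114 -0.038 149.09374796753445 159.9176507899314
0.114 0.038 263.28401777278896 120.62710603232497
[ 0.51519799 -0.19757671  0.23004571] [-0.015 -0.003 -0.007  0.003 -0.    -0.001  0.002]
```

```bash
python3 -c "
from bench import workorder;print(workorder.hand_in())"
```

```text
the job is handed in; nothing more can be done
None
```

The bottle is clamped and the job is handed in, with no verdict returned: by measurement the bottle is home in the V-jaw, the bar is fully down in the y = -10 mm notch and the pad presses at about 4 N (about 7 of its 20 mm), and the cup and tub were left alone.

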